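Make up a sampling kit and an ashing kit

ROBOT

A 6-joint arm with a two-finger parallel gripper is mounted at the origin on a cart in front of the work surface, level with it; the furniture and walls round the work are solid. World frame = base frame: x ahead of the robot, y to its left, z up, the work surface at z = 0. Lengths are in m, angles in degrees, forces in N, time in s.
With the tool pointing down it reaches from about 0.4 to 0.825 m from the base axis. Payload 7 kg.
Tool frame: the origin (TCP) lies on the centre line of the jaws, within the pads' length; the fingertips stand 8 mm ahead of it and the grasp point (between the pads) lies 11 mm behind it; z points along the fingers, y is the line along which they close (so a half turn about z gives the same grasp; the last joint's range is limited). The gripper opens to 88 mm and grips with 3 to 60 N. Pads are 19 mm wide; open, the fingers measure 130 mm over their backs; the gripper's body (78 mm by 193 mm) begins 47 mm behind the grasp point.
Start: joints at [-53.68, 20.546, 0.682, 0, -70.136, -16.507], TCP at [0.229, -0.635, 0.235] pointing down, gripper open.
Joint ranges: [-176.03, 176.03], [-82.01, 121.73], [-58.28, 71.71], [-173.87, 95.51], [-174.79, -0.11], [-173.66, 173.66]. Speed limits (degrees/s): [136.94, 136.94, 172.46, 180, 180, 180].

INTERFACE

Orientations are given as [roll, pitch, yaw] about the fixed x, y, z axes, in that order (R = Rz(yaw) Ry(pitch) Rx(roll)).
In Python, from plant import ctrl, vision gives the robot as it stands. The module is installed in compiled form; this text tells all that it offers.
- The arm moves only by the tool move_arm, never from a script. Its argument "moves" is one flat list of numbers, 7 for each row, row after row: the finger opening in cm, from 0 to 8.76, then the shift along the tool's x, y, z in cm, then the turn, a rotation vector about the tool's x, y, z in rad. A call has 1 to 8 rows; each row shifts and turns the commanded pose from where the row before left it, along the tool's axes as they then stand; what a row does not reach is not made up. A row lasts 1/10 s, in which the tool goes at most 50 mm and 8.59 degrees, less where a joint would pass 70% of its speed; a pose out of reach is approached as far as the arm can. A call with a gripper value outside its range is refused whole. The fingers move at their own pace and stop on an object; the grip force is fixed at half the most. Time passes only in rows, so rows that do not move let the fingers close. It gives the time, the measured TCP pose, the force, the opening and the grip force at its end, in the units of the state.
- ctrl.get_obs(): the state, without advancing time (a new reading comes with each control period).
- vision.snapshot(name): name is "side" or "top"; returns (picture, depth): 384x512x3 uint8, red, green, blue; 384x512 float32, m along the optical axis (not along the pixel's ray), 0 where there is no reading.
- vision.camera_model(name): a dict with "vertical_fov" (degrees; the focal length in pixels is half the picture's height over the tangent of half this angle, whatever the lens; pixels are square), "cx", "cy" (the principal point, pixels), "D" ([k1, k2, p1, p2, k3] as OpenCV has them; the pictures are not rectified), "cam_to_world" (4x4, takes a point from camera to world coordinates). Camera axes: x right, y down, z forward; pixel columns grow to the right and rows downward; lengths in m; the calibration is good to about 2 mm. A picture is of the moment at which its call begins. camera_model takes no time and is no camera call.
- ctrl.close_job(): hands the job in; it is judged then, once.
The state is a dict: "clock": time; "joint_pos": joint angles; "qvel": joint speeds; "tau": joint torques, N m; "tool_pos": TCP position; "orientation": TCP orientation; "force": force on the tool from outside, world axes, zero at the start; "moment": the same for the moment, N m; "opening": finger opening in m; "gripper_force": force on a finger pad.
Only numpy, scipy, OpenCV 4.12 (cv2) and the standard library are available. Lean on these libraries where they do the work, as an engineer would, in place of code of your own. Each camera call takes 0.05 s, during which the arm holds its last target. There are 200 camera calls.

TASK

Make up two kits from the stock standing between the trays, one thing to a compartment. In the tray with three compartments stand the small white screw-cap bottle (not the wash bottle with the spout) in the middle one and the vial and the rubber stopper in the two end ones, either way round; in the tray with two compartments stand the crucible and the small amber bottle, either way round. Everything must stand upright on its compartment's floor, and the tall amber bottle, the beaker and the petri dish must stay standing where they are.

Things in the scene. Friction and masses are not known exactly. Their poses are not given: they have to be found in the camera images.
- tray_three: Sampling kit tray: low stainless tray, one row of THREE square compartments, 226 x 78 x 14 mm plus an 11 mm lip at each end. Fixed to the bench, left or right of the stock. Origin: centre of underside; x along the row, z up. Floor 4 mm and rim 14 mm above the bench, walls 4 mm thick; compartments 70 x 70 mm inside with black liners, centres at x = -74, 0 and +74 mm, y = 0.
- tray_two: Ashing kit tray: low stainless tray, one row of TWO square compartments, 152 x 78 x 14 mm plus an 11 mm lip at each end. Fixed to the bench, left or right of the stock. Origin: centre of underside; x along the row, z up. Floor 4 mm and rim 14 mm above the bench, walls 4 mm thick; compartments 70 x 70 mm inside with black liners, centres at x = -37 and +37 mm, y = 0.
- white_bottle: Plump white plastic bottle with a broad blue screw cap, standing upright: body 54 mm in diameter up to 70 mm, then a shoulder; cap 36 mm in diameter; 98 mm high in all; about 80 g. Origin: centre of its underside, z up along its axis.
- amber_bottle: The SMALL amber (brown) bottle with a black screw cap, standing upright: body 43 mm in diameter up to 54 mm, then a shoulder; cap 30 mm in diameter; 82 mm high in all; about 80 g. Origin: centre of its underside, z up along its axis.
- vial: Small sample vial with a white screw cap, standing upright: 22 mm in diameter, 43 mm high, about 14 g. Origin: centre of its underside, z up along its axis.
- stopper: Red rubber stopper standing on its small end: 35 mm in diameter at the top, 27 mm high, about 20 g. Treat it as a cylinder for gripping. Origin: centre of its underside, z up along its axis.
- crucible: Open porcelain crucible standing upright: a cone 50 mm in diameter at the rim, about 30 mm at the foot, 37 mm high, about 50 g; can be gripped across the outside of the rim. Origin: centre of its underside, z up along its axis.
- tall_amber_bottle: Bystander, loose: the TALL amber bottle with a blue screw cap, 54 mm in diameter, 120 mm high. Not part of a kit. Origin: centre of its underside, z up.
- beaker: Bystander, loose: glass beaker, 57 x 62 mm over rim and lip, 70 mm high. Not part of a kit. Origin: centre of its underside, z up.
- petri_dish: Bystander, loose: covered petri dish, 66 mm in diameter, 15 mm high. Not part of a kit. Origin: centre of its underside, z up.

How it is judged (in metres and radians):
At the end, for the whole second after the job is handed in: All five stand in their compartments as the goal says: origin within 28 mm of the compartment's centre along its x and y, 1 to 7 mm above the bench, tilt under 0.1 rad, at rest (0.02 m/s, 0.2 rad/s). Tall amber bottle, beaker and petri dish within 25 mm of their starts (x of white_bottle in the frame of tray_three between -0.028 and 0.028 m and y of white_bottle in the frame of tray_three between -0.028 and 0.028 m and (((x of vial in the frame of tray_three between 0.046 and 0.102 m and y of vial in the frame of tray_three between -0.028 and 0.028 m) and (x of stopper in the frame of tray_three between -0.102 and -0.046 m and y of stopper in the frame of tray_three between -0.028 and 0.028 m)) or ((x of vial in the frame of tray_three between -0.102 and -0.046 m and y of vial in the frame of tray_three between -0.028 and 0.028 m) and (x of stopper in the frame of tray_three between 0.046 and 0.102 m and y of stopper in the frame of tray_three between -0.028 and 0.028 m))) and (((x of crucible in the frame of tray_two between 0.009 and 0.065 m and y of crucible in the frame of tray_two between -0.028 and 0.028 m) and (x of amber_bottle in the frame of tray_two between -0.065 and -0.009 m and y of amber_bottle in the frame of tray_two between -0.028 and 0.028 m)) or ((x of crucible in the frame of tray_two between -0.065 and -0.009 m and y of crucible in the frame of tray_two between -0.028 and 0.028 m) and (x of amber_bottle in the frame of tray_two between 0.009 and 0.065 m and y of amber_bottle in the frame of tray_two between -0.028 and 0.028 m))) and z of white_bottle in the frame of tray_three between 0.001 and 0.007 m and angle between each of white_bottle, vial, stopper, crucible, amber_bottle's own z axis and vertical below 0.1 rad and linear speed of each of white_bottle, vial, stopper, crucible, amber_bottle below 0.02 m/s and angular speed of each of white_bottle, vial, stopper, crucible, amber_bottle below 0.2 rad/s and z of vial in the frame of tray_three between 0.001 and 0.007 m and z of stopper in the frame of tray_three between 0.001 and 0.007 m and z of crucible in the frame of tray_two between 0.001 and 0.007 m and z of amber_bottle in the frame of tray_two between 0.001 and 0.007 m and distance of each of tall_amber_bottle, beaker, petri_dish from where it was at the start of the episode below 0.025 m); the robot touches nothing.
It fails at once if the tall amber bottle was pushed more than 25 mm, lifted or tipped (distance of tall_amber_bottle from where it was at the start of the episode above 0.025 m or angle between tall_amber_bottle's own z axis and vertical above 0.4 rad).
It fails at once if the beaker was pushed more than 25 mm, lifted or tipped (distance of beaker from where it was at the start of the episode above 0.025 m or angle between beaker's own z axis and vertical above 0.4 rad).
It fails at once if the petri dish was pushed more than 25 mm, lifted or tipped (distance of petri_dish from where it was at the start of the episode above 0.025 m or angle between petri_dish's own z axis and vertical above 0.4 rad).
It also fails if it takes over 115 s, if anything falls off the work surface, if the arm or the gripper's body presses on something with over 40 N, if the wrist force passes 120 N, or if a joint passes its speed limit or range.

## Working session

There is one attempt and no reset: what is moved stays moved. The work goes in short steps, Python scripts to look and compute and a tool call to move; the robot and the scene stay as the last step left them, time stands still between calls to the robot, and variables do not carry over. Pictures are saved under pics/ and viewed, at most 14 in all, crops included, and the job is handed in when it is done.

Besides the shell and the picture viewer there is one more tool, called after "Call:" as name(argument=value, ...) on one line, values as JSON. move_arm: Moves the arm, as the interface text tells. Its arguments: {"type":"object","properties":{"moves":{"type":"array"}},"required":["moves"]}

```bash
mkdir -p pics
cat > h.py <<'E'
import numpy as np, cv2
from plant import ctrl, vision
def K(n):
    m=vision.camera_model(n); f=192/np.tan(np.radians(m["vertical_fov"]/2))
    return np.array([[f,0,m["cx"]],[0,f,m["cy"]],[0,0,1.]]),np.array(m["D"]),np.array(m["cam_to_world"])
def ray(n,px,z):
    k,D,T=K(n); px=np.array(px,float).reshape(-1,1,2)
    u=cv2.undistortPoints(px,k,D).reshape(-1,2)
    d=np.c_[u,np.ones(len(u))]@T[:3,:3].T; o=T[:3,3]
    return o+d*((z-o[2])/d[:,2])[:,None]
def cloud(n,dep):
    k,D,T=K(n); v,u=np.mgrid[:384,:512]
    p=cv2.undistortPoints(np.stack([u,v],-1).reshape(-1,1,2).astype(float),k,D).reshape(-1,2)
    c=np.c_[p,np.ones(len(p))]*dep.reshape(-1,1)
    return (c@T[:3,:3].T+T[:3,3]).reshape(384,512,3)
def save(f,im,s=1.5): cv2.imwrite(f,cv2.resize(im[:,:,::-1],None,fx=s,fy=s))
E
python3 - <<'E'
from h import *
for n in("top","side"):
    im,d=vision.snapshot(n); save(f"pics/{n}0.png",im); np.savez(f"{n}0.npz",im=im,d=d)
    k,D,T=K(n); print(n,k[0,0],D,T.round(3))
print(ctrl.get_obs())
E
```

```text
top 372.77573454299124 [0.01182407 0.         0.         0.         0.        ] [[ 0.008 -0.994  0.105  0.449]
 [-1.    -0.005  0.025 -0.014]
 [-0.024 -0.105 -0.994  1.026]
 [ 0.     0.     0.     1.   ]]
side 414.22545959510575 [-0.11360566  0.          0.          0.          0.        ] [[-0.882 -0.332  0.335  0.197]
 [-0.472  0.595 -0.651  0.692]
 [ 0.017 -0.732 -0.681  0.737]
 [ 0.     0.     0.     1.   ]]
{'clock': 0.1, 'joint_pos': array([-5.36802425e+01,  2.05875416e+01,  6.39858917e-01, -1.87192539e-02,
       -7.01353955e+01, -1.65078259e+01]), 'qvel': array([ 0.15056525, -0.08019404,  0.08606588,  0.06337148,  0.01601769,
        0.0643885 ]), 'tau': array([-3.06886621e-03, -5.84163952e+01,  2.93751329e+01,  7.01552019e+00,
        1.01145194e-02, -5.74487035e-05]), 'tool_pos': array([ 0.22863199, -0.63465519,  0.23371725]), 'orientation': array([ 1.79915345e+02, -6.73574856e-03, -1.60194437e+02]), 'force': array([ 0.26907568, -0.04703289, -0.22950598]), 'moment': array([-0.07608623, -0.01148482, -0.03861502]), 'gripper_force': 0.0, 'opening': 0.087482791694625}
```

View pics/top0.png

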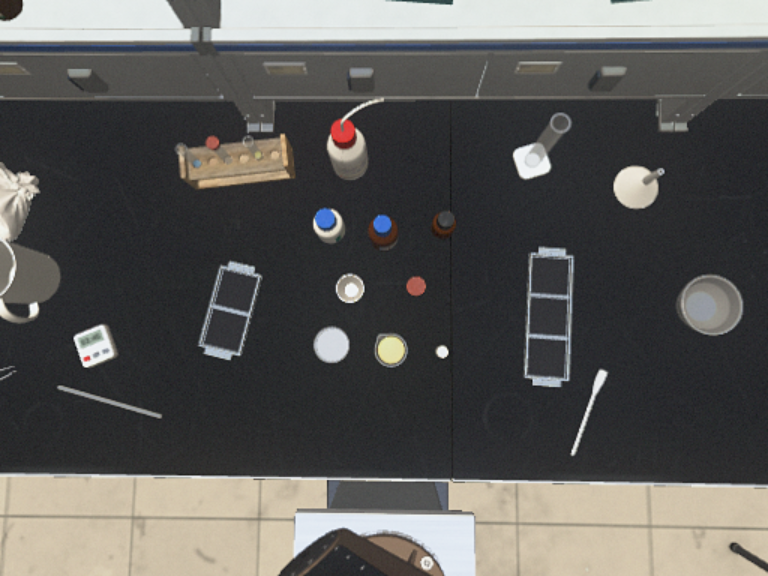

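View pics/side0.png

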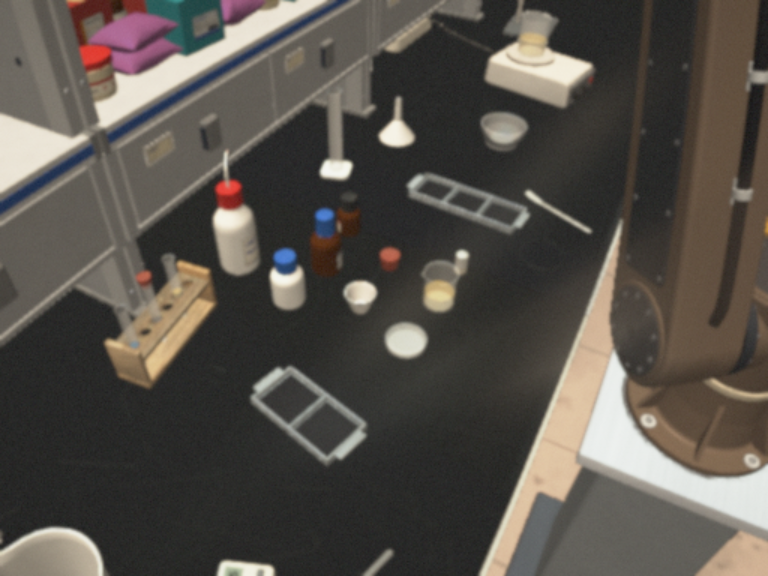

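The top view shows, at 768x576 scale: white bottle (325,220), tall amber (382,228), small amber (445,222), crucible (350,289), stopper (416,286), petri (331,345), beaker (391,350), vial (442,352), two-tray (230,310) and three-tray (549,316).

```bash
cat > m.py <<'E'
from h import *
def objs(z0):
    im,d=z0["im"],z0["d"]; C=cloud("top",d)
    O=dict(white=(325,218,.098,18),tall=(382,225,.12,18),amber=(445,220,.082,15),cruc=(349,289,.037,25),stop=(416,286,.027,17.5),petri=(331,345,.015,33),beak=(391,350,.07,29),vial=(442,352,.043,11))
    out={}
    for n,(u,v,h,r) in O.items():
        c=ray("top",[(u/1.5,v/1.5)],h)[0]
        D=np.hypot(*(C[...,:2]-c[:2]).transpose(2,0,1))
        s=(D<(r+12)/1000)&(abs(C[...,2]-h)<.007)&(d>0)
        P=C[s]; (x,y),R=cv2.minEnclosingCircle(P[:,:2].astype(np.float32)*1000)
        out[n]=P.mean(0); print(n,s.sum(),"guess",c[:2].round(3),"mean",P.mean(0).round(4),"mec",round(x),round(y),round(R,1),"std z",P[:,2].std().round(4))
    return out
E
python3 - <<'E'
from m import *
z=np.load("top0.npz"); objs(z)
im=z["im"]; C=cloud("top",z["d"])
g=im.min(2)
for n,(u0,u1,v0,v1) in dict(two=(190,270,255,365),three=(515,582,240,395)).items():
    m=np.zeros_like(g); a,b,c,e=[int(t/1.5) for t in (u0,u1,v0,v1)]
    m[c:e,a:b]=(g[c:e,a:b]>75)
    k,l,st,_=cv2.connectedComponentsWithStats(m); i=1+st[1:,4].argmax()
    v,u=np.nonzero(l==i)
    P=ray("top",np.c_[u,v],.014); r=cv2.minAreaRect((P[:,:2]*1000).astype(np.float32)); print(n,st[i],r, cv2.boxPoints(r).round(0).tolist(), np.median(C[l==i][:,2]))
# colour check
hsv=cv2.cvtColor(im,cv2.COLOR_RGB2HSV)
def blob(n,m,box,h):
    a,b,c,e=[int(t/1.5) for t in box]; q=np.zeros(m.shape,np.uint8); q[c:e,a:b]=m[c:e,a:b]
    k,l,st,_=cv2.connectedComponentsWithStats(q); i=1+st[1:,4].argmax(); v,u=np.nonzero(l==i)
    P=ray("top",np.c_[u,v],h)[:,:2]*1000;(x,y),R=cv2.minEnclosingCircle(P.astype(np.float32)); print(n,len(u),P.mean(0).round(1),round(x,1),round(y,1),round(R,1))
blue=(hsv[...,0]>95)&(hsv[...,0]<130)&(hsv[...,1]>130)
red=((hsv[...,0]<8)|(hsv[...,0]>172))&(hsv[...,1]>90)&(hsv[...,2]>90)
blob("white",blue,(305,345,200,245),.09);blob("tall",blue,(362,402,205,245),.11);blob("stop",red,(395,435,265,310),.025)
blob("vial",g>110,(430,460,335,370),.043);blob("cruc",g>90,(330,370,268,308),.037)
E
```

```text
white 145 guess [0.658 0.101] mean [0.6581 0.1018 0.0968] mec 659 102 17.2 std z 0.0017
tall 115 guess [0.642 0.004] mean [0.6439 0.0043 0.119 ] mec 645 5 15.0 std z 0.0019
amber 99 guess [ 0.659 -0.103] mean [ 0.6612 -0.1043  0.081 ] mec 662 -104 14.4 std z 0.0018
cruc 95 guess [0.544 0.063] mean [0.5462 0.0628 0.0347] mec 545 63 25.2 std z 0.0024
stop 129 guess [ 0.551 -0.056] mean [ 0.5509 -0.0553  0.0266] mec 551 -55 17.3 std z 0.0017
petri 461 guess [0.444 0.096] mean [0.445  0.0964 0.0143] mec 445 96 32.7 std z 0.0018
beak 103 guess [ 0.437 -0.012] mean [ 0.4373 -0.0107  0.0683] mec 439 -9 30.7 std z 0.002
vial 51 guess [ 0.434 -0.101] mean [ 0.4344 -0.1005  0.042 ] mec 434 -100 9.9 std z 0.002
two [132 174  43  66 700] ((507.6020812988281, 282.4518127441406), (83.19105529785156, 176.60984802246094), 76.73851013183594) [[412.0, 262.0], [584.0, 222.0], [603.0, 303.0], [431.0, 343.0]] 0.010993312113236287
three [ 349  164   34   94 1021] ((500.666015625, -293.4931945800781), (82.71703338623047, 250.14205932617188), 86.50958251953125) [[373.0, -327.0], [623.0, -342.0], [628.0, -260.0], [378.0, -245.0]] 0.011214907360698856
white 144 [659.9 103. ] 660.4 101.0 19.2
tall 134 [645.3   4.6] 644.2 5.7 18.5
stop 134 [552.1 -55.1] 552.4 -55.1 17.7
vial 55 [ 435.5 -100.1] 435.6 -100.2 10.5
cruc 295 [546.2  62.8] 546.4 62.6 26.1
```

```bash
cat >> h.py <<'E'
def go(x,y,z,yaw=None):
    o=ctrl.get_obs(); w=o["orientation"][2]; p=o["tool_pos"]
    t=w if yaw is None else yaw
    dy=(w-t+180)%360-180; a=np.radians(t); d=np.array([x,y,z])-p
    s=np.array([d[0]*np.cos(a)+d[1]*np.sin(a),d[0]*np.sin(a)-d[1]*np.cos(a),-d[2]])*100
    print("turn z rad %.4f then shift cm"%np.radians(dy),s.round(2),"t",o["clock"],"pos",p.round(4),"rpy",o["orientation"].round(2),"j",o["joint_pos"].round(0))
E
python3 - <<'E'
from h import *
z=np.load("top0.npz"); C=cloud("top",z["d"])
for u,v in((343,133),(350,165)): print(C[int(v/1.5),int(u/1.5)].round(3))
P=C[(C[...,0]>.68)&(C[...,0]<.83)&(C[...,1]>.0)&(C[...,1]<.14)&(C[...,2]>.11)&(C[...,2]<.3)]; print("wash",P.min(0),P.max(0))
go(.551,-.055,.1,180)
E
```

```text
[0.783 0.068 0.165]
[0.752 0.061 0.094]
wash [0.75701658 0.00327036 0.11003868] [0.82997779 0.09570646 0.25925917]
turn z rad 0.3457 then shift cm [-32.24  57.97  13.37] t 0.1 pos [ 0.2286 -0.6347  0.2337] rpy [ 1.7992e+02 -1.0000e-02 -1.6019e+02] j [-54.  21.   1.  -0. -70. -17.]
```

Call:
move_arm(moves=[8.7,0,0,0,0,0,0.115,8.7,0,0,0,0,0,0.115,8.7,0,0,0,0,0,0.115,8.7,-2.3,4.14,0,0,0,0,8.7,-2.3,4.14,0,0,0,0,8.7,-2.3,4.14,0,0,0,0,8.7,-2.3,4.14,0,0,0,0,8.7,-2.3,4.14,0,0,0,0])

```text
clock: 0.9
tool_pos: [0.3439, -0.4261, 0.2342]
orientation: [180.0, -0.0, -180.0]
force: [1.1, -0.9, 0.7]
opening: 0.0871
gripper_force: 0.0
```

Call:
move_arm(moves=[8.7,-2.3,4.14,0,0,0,0,8.7,-2.3,4.14,0,0,0,0,8.7,-2.3,4.14,0,0,0,0,8.7,-2.3,4.14,0,0,0,0,8.7,-2.3,4.14,0,0,0,0,8.7,-2.3,4.14,1,0,0,0,8.7,-2.3,4.14,3,0,0,0,8.7,-2.3,4.14,4,0,0,0])

```text
clock: 1.7
tool_pos: [0.5219, -0.1069, 0.1659]
orientation: [180.0, 0.2, -179.9]
force: [1.8, -0.4, -0.6]
opening: 0.0865
gripper_force: 0.0
```

```bash
python3 -c "
from h import *
go(.551,-.055,.02,180)"
```

```text
turn z rad 0.0018 then shift cm [-2.91  5.19 14.59] t 1.7 pos [ 0.5219 -0.1069  0.1659] rpy [ 179.98    0.18 -179.9 ] j [ 10.  10. -23.   0. -56. -99.]
```

Call:
move_arm(moves=[8.7,-2.34,4.15,0,0,0,0,8.7,0,0,4,0,0,0,8.7,0,0,4,0,0,0,8.7,0,0,0,0,0,0,8.7,0,0,0,0,0,0])

```text
clock: 2.2
tool_pos: [0.5436, -0.0678, 0.0857]
orientation: [-179.9, -0.1, -179.9]
force: [1.1, -0.8, 0.8]
opening: 0.0871
gripper_force: 0.0
```

```bash
python3 -c "
from h import *
go(.551,-.055,.02,180)"
```

```text
turn z rad 0.0012 then shift cm [-0.74  1.28  6.57] t 2.2 pos [ 0.5436 -0.0678  0.0857] rpy [-1.7995e+02 -1.1000e-01 -1.7993e+02] j [  13.   17.  -26.    0.  -47. -103.]
```

Call:
move_arm(moves=[8.7,-0.74,1.28,1.5,0,0,0,8.7,0,0,3,0,0,0,8.7,0,0,2.07,0,0,0,8.7,0,0,0,0,0,0,8.7,0,0,0,0,0,0])

```text
clock: 2.7
tool_pos: [0.5523, -0.0546, 0.0211]
orientation: [180.0, 0.1, -179.9]
force: [-0.1, 0.6, 0.7]
opening: 0.0867
gripper_force: 0.0
```

Close, lift.

Call:
move_arm(moves=[0,0,0,0,0,0,0,0,0,0,0,0,0,0,0,0,0,0,0,0,0,0,0,0,0,0,0,0,0,0,0,0,0,0,0,0,0,0,0,0,0,0,0,0,0,-2,0,0,0,0,0,0,-4,0,0,0])

```text
clock: 3.5
tool_pos: [0.5488, -0.0552, 0.0777]
orientation: [-179.9, -0.4, -180.0]
force: [0.7, 0.1, 0.4]
opening: 0.0284
gripper_force: 0.0
```

Call:
move_arm(moves=[0,0,0,-4,0,0,0,0,0,0,-2,0,0,0,0,0,0,0,0,0,0,0,0,0,0,0,0,0])

```text
clock: 3.9
tool_pos: [0.5511, -0.0546, 0.14]
orientation: [180.0, 0.0, -180.0]
force: [-0.3, 0.2, -0.5]
opening: 0.0008
gripper_force: 0.0
```

```bash
python3 -c "
from h import *
go(.5746,-.298,.026)"
```

```text
turn z rad 0.0000 then shift cm [ -2.34 -24.34  11.4 ] t 3.9 pos [ 0.5511 -0.0546  0.14  ] rpy [ 1.7997e+02  5.0000e-02 -1.7997e+02] j [  15.   14.  -22.   -0.  -54. -105.]
```

Call:
move_arm(moves=[5.5,0,0,0,0,0,0,5.5,0,0,0,0,0,0,5.5,0,0,0,0,0,0,5.5,0,0,0,0,0,0,5.5,0,0,0,0,0,0,5.5,0,0,0,0,0,0,5.5,0,0,0,0,0,0,5.5,0,0,0,0,0,0])

```text
clock: 4.7
tool_pos: [0.5512, -0.0548, 0.1399]
orientation: [-180.0, 0.0, -180.0]
force: [0.5, 0.2, -0.2]
opening: 0.0539
gripper_force: 0.0
```

```bash
python3 -c "
from m import *
im,d=vision.snapshot('top'); save('pics/top1.png',im[110:290,150:400],3)
im,d=vision.snapshot('side'); save('pics/side1.png',im[110:290,150:400],3)
"
```

```text
(no output)
```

View pics/side1.png

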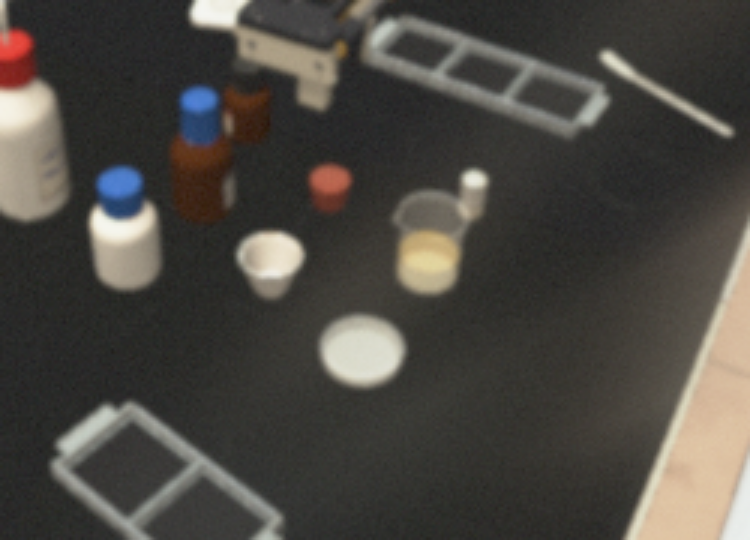

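The side crop shows the stopper still upright at (330,188), same place as before; the fingers hang above it. So I close before lifting this time.

Call:
move_arm(moves=[5.5,0,0,4,0,0,0,5.5,0,0,4,0,0,0,5.5,0,0,3,0,0,0,5.5,0,0,1,0,0,0,5.5,0,0,0,0,0,0,0,0,0,0,0,0,0,0,0,0,0,0,0,0,0,0,0,0,0,0,0])

```text
clock: 5.6
tool_pos: [0.5522, -0.0545, 0.0213]
orientation: [180.0, 0.2, -179.9]
force: [-0.1, -0.3, -0.2]
opening: 0.0365
gripper_force: 0.0
```

Call:
move_arm(moves=[0,0,0,0,0,0,0,0,0,0,0,0,0,0])

```text
clock: 5.8
tool_pos: [0.552, -0.0546, 0.0212]
orientation: [180.0, 0.1, -179.9]
force: [-2.0, 1.0, 6.9]
opening: 0.034
gripper_force: 30.0
```

Call:
move_arm(moves=[0,0,0,-2,0,0,0,0,0,0,-3,0,0,0,0,0,0,-3,0,0,0,0,-0.45,-4.87,0,0,0,0,0,-0.45,-4.87,0,0,0,0,0,-0.45,-4.87,0,0,0,0,0,-0.45,-4.87,0,0,0,0,0,-0.45,-4.87,0,0,0,0])

```text
clock: 6.6
tool_pos: [0.5739, -0.3001, 0.1004]
orientation: [-180.0, 0.0, -179.9]
force: [1.5, 0.9, 0.1]
opening: 0.0342
gripper_force: 30.0
```

Call:
move_arm(moves=[0,0,0,3,0,0,0,0,0,0,0,0,0,0,0,0,0,0,0,0,0])

```text
clock: 6.9
tool_pos: [0.5731, -0.298, 0.0697]
orientation: [180.0, -0.1, -180.0]
force: [0.2, 0.4, 0.1]
opening: 0.0339
gripper_force: 30.0
```

```bash
python3 -c "
from h import *
go(.5746,-.298,.0255)"
```

```text
turn z rad 0.0000 then shift cm [-0.15 -0.    4.42] t 6.9 pos [ 0.5731 -0.298   0.0697] rpy [ 1.7998e+02 -1.1000e-01 -1.7995e+02] j [-10.  26. -14.   0. -50. -80.]
```

Call:
move_arm(moves=[0,-0.15,0,3,0,0,0,0,0,0,1,0,0,0,0,0,0,0.4,0,0,0,0,0,0,0,0,0,0])

```text
clock: 7.3
tool_pos: [0.5756, -0.2976, 0.0264]
orientation: [-180.0, -0.0, -179.9]
force: [-0.1, 0.6, 0.5]
opening: 0.0335
gripper_force: 30.0
```

Call:
move_arm(moves=[5,0,0,0,0,0,0,5,0,0,0,0,0,0,5,0,0,0,0,0,0,5,0,0,-2,0,0,0,5,0,0,-4,0,0,0,5,0,0,-4,0,0,0,5,0,0,-1,0,0,0,5,0,0,0,0,0,0])

```text
clock: 8.1
tool_pos: [0.5767, -0.2987, 0.1389]
orientation: [-179.9, 0.3, -180.0]
force: [0.2, -0.2, -0.0]
opening: 0.0498
gripper_force: 0.0
```

```bash
python3 -c "
from h import *
go(.435,-.1003,.021,-90)"
```

```text
turn z rad -1.5699 then shift cm [-19.84  14.17  11.79] t 8.1 pos [ 0.5767 -0.2987  0.1389] rpy [-179.93    0.29 -179.95] j [-10.  22. -10.   0. -57. -80.]
```

Call:
move_arm(moves=[5,0,0,0,0,0,-0.1427,5,0,0,0,0,0,-0.1427,5,0,0,0,0,0,-0.1427,5,0,0,0,0,0,-0.1427,5,0,0,0,0,0,-0.1427,5,0,0,0,0,0,-0.1427,5,0,0,0,0,0,-0.1427,5,0,0,0,0,0,-0.1427])

```text
clock: 8.9
tool_pos: [0.5745, -0.298, 0.1341]
orientation: [179.9, -0.0, -114.2]
force: [0.2, 0.3, -0.6]
opening: 0.0497
gripper_force: 0.0
```

Call:
move_arm(moves=[5,0,0,0,0,0,-0.1427,5,0,0,0,0,0,-0.1427,5,0,0,0,0,0,-0.1427,5,-4,2.83,0,0,0,0,5,-4,2.83,0,0,0,0,5,-4,2.83,0,0,0,0,5,-4,2.83,0,0,0,0,5,-3.84,2.83,0,0,0,0])

```text
clock: 9.7
tool_pos: [0.4318, -0.0988, 0.1345]
orientation: [179.9, -0.0, -90.1]
force: [1.0, 2.7, 1.3]
opening: 0.0503
gripper_force: 0.0
```

Call:
move_arm(moves=[5,0,0,4,0,0,0,5,0,0,1,0,0,0,5,0,0,0,0,0,0,5,0,0,0,0,0,0])

```text
clock: 10.1
tool_pos: [0.4343, -0.1005, 0.0857]
orientation: [179.9, -0.0, -90.1]
force: [0.1, 0.4, -0.6]
opening: 0.0502
gripper_force: 0.0
```

```bash
python3 -c "
from h import *
go(.435,-.1003,.021,-90)"
```

```text
turn z rad -0.0011 then shift cm [-0.02 -0.07  6.47] t 10.1 pos [ 0.4343 -0.1005  0.0857] rpy [ 1.799e+02 -4.000e-02 -9.006e+01] j [ 12.   8. -39.   0. -43. -13.]
```

Call:
move_arm(moves=[5,0,0,4,0,0,0,5,0,0,2,0,0,0,5,0,0,0.45,0,0,0,0,0,0,0,0,0,0,0,0,0,0,0,0,0,0,0,0,0,0,0,0,0,0,0,0,0,0,0,0,0,0,0,0,0,0])

```text
clock: 10.9
tool_pos: [0.4346, -0.0997, 0.0221]
orientation: [-179.9, 0.0, -90.0]
force: [0.9, 0.7, 4.9]
opening: 0.0214
gripper_force: 30.0
```

Call:
move_arm(moves=[0,0,0,0,0,0,0,0,0,0,0,0,0,0])

```text
clock: 11.1
tool_pos: [0.4346, -0.0997, 0.0221]
orientation: [-179.9, 0.0, -90.0]
force: [-0.8, -0.6, 7.4]
opening: 0.0213
gripper_force: 30.0
```

```bash
python3 -c "
from h import *
go(.427,-.289,.0255)"
```

```text
turn z rad 0.0000 then shift cm [18.93  0.77 -0.34] t 11.1 pos [ 0.4346 -0.0997  0.0221] rpy [-179.91    0.    -89.99] j [ 13.  14. -43.   0. -33. -13.]
```

Call:
move_arm(moves=[0,0,0,-2,0,0,0,0,0,0,-4,0,0,0,0,4.73,0.19,0,0,0,0,0,4.73,0.19,0,0,0,0,0,4.73,0.19,0,0,0,0,0,4.73,0.19,0,0,0,0,0,0,0,2,0,0,0,0,0,0,0,0,0,0])

```text
clock: 11.9
tool_pos: [0.4241, -0.2897, 0.0594]
orientation: [179.8, 0.1, -90.2]
force: [-0.8, 0.5, -0.9]
opening: 0.0212
gripper_force: 30.0
```

Call:
move_arm(moves=[0,0,0,2,0,0,0,0,0,0,1.2,0,0,0,0,0,0,0.4,0,0,0,0,0,0,0,0,0,0])

```text
clock: 12.3
tool_pos: [0.4264, -0.2883, 0.0258]
orientation: [180.0, -0.0, -89.9]
force: [0.2, 0.3, 0.0]
opening: 0.021
gripper_force: 30.0
```

Call:
move_arm(moves=[3.5,0,0,0,0,0,0,3.5,0,0,0,0,0,0,3.5,0,0,0,0,0,0,3.5,0,0,-2,0,0,0,7,0,0,-4,0,0,0,7,0,0,-4,0,0,0,7,0,0,-3,0,0,0,7,0,0,0,0,0,0])

```text
clock: 13.1
tool_pos: [0.4288, -0.2899, 0.16]
orientation: [-179.6, -0.2, -90.0]
force: [1.1, -0.5, -0.2]
opening: 0.0612
gripper_force: 0.0
```

```bash
python3 -c "
from h import *
go(.5462,.0628,.022,180)"
```

```text
turn z rad 1.5714 then shift cm [-11.74  35.27  13.8 ] t 13.1 pos [ 0.4288 -0.2899  0.16  ] rpy [-1.7956e+02 -1.6000e-01 -8.9960e+01] j [-12.   9. -25.   0. -55.  12.]
```

Call:
move_arm(moves=[7,0,0,0,0,0,0.1428,7,0,0,0,0,0,0.1428,7,0,0,0,0,0,0.1428,7,0,0,0,0,0,0.1428,7,0,0,0,0,0,0.1428,7,0,0,0,0,0,0.1428,7,0,0,0,0,0,0.1428,7,0,0,0,0,0,0.1428])

```text
clock: 13.9
tool_pos: [0.4259, -0.2888, 0.1548]
orientation: [180.0, -0.0, -155.8]
force: [0.1, -0.9, 1.0]
opening: 0.0701
gripper_force: 0.0
```

Call:
move_arm(moves=[7,0,0,0,0,0,0.1428,7,0,0,0,0,0,0.1428,7,0,0,0,0,0,0.1428,7,-1.47,4.41,0,0,0,0,7,-1.47,4.41,0,0,0,0,7,-1.47,4.41,0,0,0,0,7,-1.47,4.41,0,0,0,0,7,-1.47,4.41,0,0,0,0])

```text
clock: 14.7
tool_pos: [0.4998, -0.0667, 0.1551]
orientation: [180.0, -0.0, 180.0]
force: [1.0, -0.7, 0.7]
opening: 0.0699
gripper_force: 0.0
```

Call:
move_arm(moves=[7,-1.47,4.41,0,0,0,0,7,-1.47,4.41,0,0,0,0,7,-1.47,4.41,0,0,0,0,7,0,0,4,0,0,0,7,0,0,2,0,0,0,7,0,0,0,0,0,0,7,0,0,0,0,0,0])

```text
clock: 15.4
tool_pos: [0.5439, 0.0636, 0.0953]
orientation: [-180.0, -0.0, 180.0]
force: [0.7, 0.2, 0.4]
opening: 0.0701
gripper_force: 0.0
```

```bash
python3 -c "
from h import *
go(.5462,.0628,.022,180)"
```

```text
turn z rad -0.0001 then shift cm [-0.23 -0.08  7.33] t 15.4 pos [0.5439 0.0636 0.0953] rpy [-1.7996e+02 -5.0000e-02  1.8000e+02] j [  27.   16.  -26.    0.  -48. -117.]
```

Call:
move_arm(moves=[7,-0.23,-0.08,3,0,0,0,7,0,0,3,0,0,0,7,0,0,1.3,0,0,0,7,0,0,0,0,0,0,0,0,0,0,0,0,0,0,0,0,0,0,0,0,0,0,0,0,0,0,0,0,0,0,0,0,0,0])

```text
clock: 16.2
tool_pos: [0.5471, 0.0634, 0.0235]
orientation: [179.9, 0.1, -180.0]
force: [0.7, 1.1, 4.3]
opening: 0.0472
gripper_force: 30.0
```

Call:
move_arm(moves=[0,0,0,0,0,0,0,0,0,0,0,0,0,0])

```text
clock: 16.4
tool_pos: [0.5472, 0.0634, 0.0235]
orientation: [180.0, 0.1, -180.0]
force: [0.1, 1.2, 6.8]
opening: 0.0473
gripper_force: 30.0
```

```bash
python3 -c "
from h import *
go(.544,.274,.026)"
```

```text
turn z rad 0.0000 then shift cm [ 0.31 21.06 -0.25] t 16.4 pos [0.5472 0.0634 0.0235] rpy [ 1.7996e+02  1.2000e-01 -1.7998e+02] j [  27.   22.  -29.    0.  -38. -117.]
```

Call:
move_arm(moves=[0,0,0,-2,0,0,0,0,0,0,-4,0,0,0,0,0.06,4.21,0,0,0,0,0,0.06,4.21,0,0,0,0,0,0.06,4.21,0,0,0,0,0,0.06,4.21,0,0,0,0,0,0.06,4.21,0,0,0,0,0,0,0,2,0,0,0])

```text
clock: 17.2
tool_pos: [0.5453, 0.2795, 0.0647]
orientation: [179.8, 0.3, -179.8]
force: [0.1, -0.6, -0.8]
opening: 0.0475
gripper_force: 30.0
```

Call:
move_arm(moves=[0,0,0,1,0,0,0,0,0,0,0,0,0,0,0,0,0,0,0,0,0])

```text
clock: 17.5
tool_pos: [0.5433, 0.2725, 0.0523]
orientation: [-180.0, -0.0, 179.9]
force: [-0.2, -0.2, -0.3]
opening: 0.047
gripper_force: 30.0
```

```bash
python3 -c "
from h import *
go(.544,.274,.0278)"
```

```text
turn z rad 0.0000 then shift cm [-0.07  0.15  2.45] t 17.5 pos [0.5433 0.2725 0.0523] rpy [-1.7995e+02 -4.0000e-02  1.7994e+02] j [  45.   24.  -20.    0.  -46. -135.]
```

Call:
move_arm(moves=[0,-0.07,0.15,1.2,0,0,0,0,0,0,0.8,0,0,0,0,0,0,0.4,0,0,0,0,0,0,0,0,0,0])

```text
clock: 17.9
tool_pos: [0.544, 0.2745, 0.0279]
orientation: [-180.0, -0.0, 180.0]
force: [0.6, -0.5, -0.2]
opening: 0.0471
gripper_force: 30.0
```

Call:
move_arm(moves=[6.2,0,0,0,0,0,0,6.2,0,0,0,0,0,0,6.2,0,0,0,0,0,0,6.2,0,0,-2,0,0,0,6.2,0,0,-4,0,0,0,6.2,0,0,-4,0,0,0,6.2,0,0,-4,0,0,0,6.2,0,0,-2,0,0,0])

```text
clock: 18.7
tool_pos: [0.5452, 0.2758, 0.1927]
orientation: [179.8, 0.3, -180.0]
force: [0.9, 0.2, 0.2]
opening: 0.0622
gripper_force: 0.0
```

```bash
python3 -c "
from h import *
go(.6615,-.104,.03,-90)"
```

```text
turn z rad -1.5706 then shift cm [ 37.98 -11.63  16.27] t 18.7 pos [0.5452 0.2758 0.1927] rpy [ 179.82    0.25 -179.99] j [  45.   16.  -11.    0.  -62. -135.]
```

Call:
move_arm(moves=[6.2,0,0,0,0,0,-0.1428,6.2,0,0,0,0,0,-0.1428,6.2,0,0,0,0,0,-0.1428,6.2,0,0,0,0,0,-0.1428,6.2,0,0,0,0,0,-0.1428,6.2,0,0,0,0,0,-0.1428,6.2,0,0,0,0,0,-0.1428,6.2,0,0,0,0,0,-0.1428])

```text
clock: 19.5
tool_pos: [0.5439, 0.275, 0.1885]
orientation: [180.0, 0.0, -114.2]
force: [0.1, 0.1, 0.1]
opening: 0.062
gripper_force: 0.0
```

Call:
move_arm(moves=[6.2,0,0,0,0,0,-0.1428,6.2,0,0,0,0,0,-0.1428,6.2,0,0,0,0,0,-0.1428,6.2,4.22,-1.29,0,0,0,0,6.2,4.22,-1.29,0,0,0,0,6.2,4.22,-1.29,0,0,0,0,6.2,4.22,-1.29,0,0,0,0,6.2,4.22,-1.29,0,0,0,0])

```text
clock: 20.3
tool_pos: [0.6087, 0.0624, 0.1886]
orientation: [-180.0, 0.0, -90.0]
force: [0.6, 0.8, 0.1]
opening: 0.0616
gripper_force: 0.0
```

Call:
move_arm(moves=[6.2,4.22,-1.29,0,0,0,0,6.2,4.22,-1.29,0,0,0,0,6.2,4.22,-1.29,0,0,0,0,6.2,4.22,-1.29,0,0,0,0,6.2,0,0,4,0,0,0,6.2,0,0,0,0,0,0,6.2,0,0,0,0,0,0])

```text
clock: 21.0
tool_pos: [0.6595, -0.1049, 0.1481]
orientation: [179.9, -0.0, -90.0]
force: [0.1, -0.6, 0.6]
opening: 0.062
gripper_force: 0.0
```

```bash
python3 -c "
from h import *
go(.6615,-.104,.031,-90)"
```

```text
turn z rad -0.0002 then shift cm [-0.09 -0.2  11.71] t 21.0 pos [ 0.6595 -0.1049  0.1481] rpy [ 1.7988e+02 -3.0000e-02 -9.0010e+01] j [  8.  23.  -7.   0. -60.  -8.]
```

Call:
move_arm(moves=[6.2,-0.09,-0.2,3,0,0,0,6.2,0,0,4,0,0,0,6.2,0,0,3,0,0,0,6.2,0,0,1.6,0,0,0,6.2,0,0,0,0,0,0,0,0,0,0,0,0,0,0,0,0,0,0,0,0,0,0,0,0,0,0,0])

```text
clock: 21.8
tool_pos: [0.6632, -0.1036, 0.0344]
orientation: [-179.8, 0.0, -90.0]
force: [-0.1, 0.8, 0.8]
opening: 0.0434
gripper_force: 0.0
```

Call:
move_arm(moves=[0,0,0,0,0,0,0,0,0,0,0,0,0,0])

```text
clock: 22.0
tool_pos: [0.6631, -0.1037, 0.0343]
orientation: [-179.8, 0.0, -90.0]
force: [-1.5, 1.9, 8.0]
opening: 0.043
gripper_force: 30.0
```

Call:
move_arm(moves=[0,0,0,-2,0,0,0,0,0,0,-4,0,0,0,0,0,0,-4,0,0,0,0,0,0,-4,0,0,0,0,0,0,-3,0,0,0,0,0,0,0,0,0,-0.134,0,0,0,0,0,0,-0.134,0,0,0,0,0,0,-0.134])

```text
clock: 22.8
tool_pos: [0.6618, -0.104, 0.2032]
orientation: [-179.9, -0.0, -66.7]
force: [0.3, -0.1, -0.5]
opening: 0.0427
gripper_force: 30.0
```

Call:
move_arm(moves=[0,0,0,0,0,0,-0.134,0,0,0,0,0,0,-0.134,0,0,0,0,0,0,-0.134,0,0,0,0,0,0,-0.134,0,0,0,0,0,0,-0.134,0,0,0,0,0,0,-0.134,0,0,0,0,0,0,-0.134,0,0,0,0,0,0,0])

```text
clock: 23.6
tool_pos: [0.6618, -0.104, 0.2026]
orientation: [-180.0, -0.0, -13.1]
force: [1.0, -0.5, -1.3]
opening: 0.0427
gripper_force: 30.0
```

```bash
python3 -c "
from h import *
go(.472,.291,.0385)"
```

```text
turn z rad 0.0000 then shift cm [-27.47 -34.15  16.41] t 23.6 pos [ 0.6618 -0.104   0.2026] rpy [-1.7999e+02 -1.0000e-02 -1.3140e+01] j [  8.  21.  -3.  -0. -66.  69.]
```

Call:
move_arm(moves=[0,-2.747,-3.415,0,0,0,0,0,-2.747,-3.415,0,0,0,0,0,-2.747,-3.415,0,0,0,0,0,-2.747,-3.415,0,0,0,0,0,-2.747,-3.415,0,0,0,0,0,-2.747,-3.415,0,0,0,0,0,-2.747,-3.415,0,0,0,0,0,-2.747,-3.415,0,0,0,0])

```text
clock: 24.4
tool_pos: [0.5097, 0.2137, 0.2029]
orientation: [-180.0, -0.0, -13.5]
force: [0.8, 0.7, -0.1]
opening: 0.0423
gripper_force: 30.0
```

Call:
move_arm(moves=[0,-2.747,-3.415,0,0,0,0,0,-2.747,-3.415,0,0,0,0,0,0,0,4,0,0,0,0,0,0,4,0,0,0,0,0,0,3,0,0,0,0,0,0,1,0,0,0,0,0,0,0,0,0,0,0,0,0,0,0,0,0])

```text
clock: 25.2
tool_pos: [0.4737, 0.292, 0.0838]
orientation: [-179.9, -0.1, -13.3]
force: [1.0, 0.1, -1.3]
opening: 0.0426
gripper_force: 30.0
```

```bash
python3 -c "
from h import *
go(.472,.291,.0386)"
```

```text
turn z rad 0.0000 then shift cm [-0.14  0.14  4.52] t 25.2 pos [0.4737 0.292  0.0838] rpy [-1.7992e+02 -7.0000e-02 -1.3310e+01] j [ 52.  18. -25.   0. -47.  25.]
```

Call:
move_arm(moves=[0,-0.14,0.14,2.5,0,0,0,0,0,0,1.2,0,0,0,0,0,0,0.6,0,0,0,0,0,0,0.2,0,0,0,0,0,0,0,0,0,0])

```text
clock: 25.7
tool_pos: [0.4717, 0.2907, 0.0384]
orientation: [-180.0, -0.0, -13.2]
force: [-0.1, -0.5, -0.6]
opening: 0.0428
gripper_force: 30.0
```

Call:
move_arm(moves=[6,0,0,0,0,0,0,6,0,0,0,0,0,0,6,0,0,0,0,0,0,6,0,0,-2,0,0,0,7,0,0,-4,0,0,0,7,0,0,-4,0,0,0,7,0,0,-4,0,0,0,7,0,0,-2,0,0,0])

```text
clock: 26.5
tool_pos: [0.4723, 0.2912, 0.2015]
orientation: [-179.8, -0.2, -13.2]
force: [0.3, 0.6, -0.7]
opening: 0.0699
gripper_force: 0.0
```

```bash
python3 -c "
from h import *
go(.659,.102,.05,-60)
im,d=vision.snapshot('side'); save('pics/s2.png',im)"
```

```text
turn z rad 0.8165 then shift cm [25.72 -6.71 15.15] t 26.5 pos [0.4723 0.2912 0.2015] rpy [-1.7975e+02 -1.7000e-01 -1.3220e+01] j [ 52.  11. -18.   0. -62.  25.]
```

View pics/s2.png

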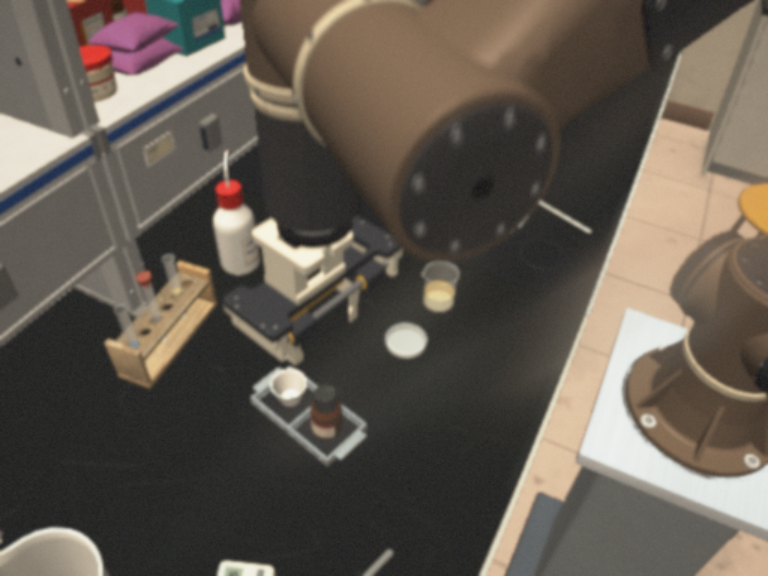

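Crucible (289,385) and amber bottle (326,412) stand upright in the two-compartment tray; beaker and petri undisturbed. Now the white bottle.

Call:
move_arm(moves=[8,0,0,0,0,0,0.136,8,0,0,0,0,0,0.136,8,0,0,0,0,0,0.136,8,0,0,0,0,0,0.136,8,0,0,0,0,0,0.136,8,0,0,0,0,0,0.136,8,4.287,-1.118,0,0,0,0,8,4.287,-1.118,0,0,0,0])

```text
clock: 27.35
tool_pos: [0.5336, 0.2274, 0.1975]
orientation: [-180.0, 0.0, -59.8]
force: [0.4, 0.8, 0.4]
opening: 0.0802
gripper_force: 0.0
```

Call:
move_arm(moves=[8,4.287,-1.118,0,0,0,0,8,4.287,-1.118,0,0,0,0,8,4.287,-1.118,0,0,0,0,8,4.287,-1.118,0,0,0,0,8,0,0,3,0,0,0,8,0,0,0,0,0,0,8,0,0,0,0,0,0])

```text
clock: 28.05
tool_pos: [0.6572, 0.1009, 0.1668]
orientation: [179.9, 0.0, -60.0]
force: [0.5, 0.7, 0.7]
opening: 0.0799
gripper_force: 0.0
```

```bash
python3 -c "
from h import *
go(.659,.102,.05,-60)"
```

```text
turn z rad 0.0001 then shift cm [-0.   -0.21 11.68] t 28.05 pos [0.6572 0.1009 0.1668] rpy [179.87   0.   -59.99] j [ 26.  22.  -6.   0. -62.   5.]
```

Call:
move_arm(moves=[8,0,-0.21,3,0,0,0,8,0,0,4,0,0,0,8,0,0,3,0,0,0,8,0,0,1.5,0,0,0,8,0,0,0,0,0,0,0,0,0,0,0,0,0,0,0,0,0,0,0,0,0,0,0,0,0,0,0])

```text
clock: 28.85
tool_pos: [0.6607, 0.1026, 0.0543]
orientation: [-179.8, -0.0, -60.0]
force: [0.2, 0.9, 0.3]
opening: 0.0616
gripper_force: 0.0
```

Call:
move_arm(moves=[0,0,0,0,0,0,0,0,0,0,0,0,0,0,0,0,0,0,0,0,0])

```text
clock: 29.15
tool_pos: [0.6603, 0.1024, 0.0536]
orientation: [-179.9, -0.0, -60.0]
force: [-2.1, 1.0, 6.1]
opening: 0.0535
gripper_force: 30.0
```

Call:
move_arm(moves=[0,0,0,-2,0,0,0,0,0,0,-4,0,0,0,0,0,0,-4,0,0,0,0,0,0,-4,0,0,0,0,0,0,-2,0,0,0,0,0,0,0,0,0,0,0,0,0,0,0,0,0])

```text
clock: 29.85
tool_pos: [0.6594, 0.1022, 0.2123]
orientation: [-180.0, 0.0, -60.0]
force: [-0.8, -0.4, -2.4]
opening: 0.0537
gripper_force: 30.0
```

```bash
python3 -c "
from h import *
go(.5007,-.2935,.058)"
```

```text
turn z rad 0.0000 then shift cm [26.34 33.52 15.43] t 29.85 pos [0.6594 0.1022 0.2123] rpy [-1.7998e+02  3.0000e-02 -6.0010e+01] j [ 25.  21.  -2.  -0. -67.   5.]
```

Call:
move_arm(moves=[0,2.634,3.352,0,0,0,0,0,2.634,3.352,0,0,0,0,0,2.634,3.352,0,0,0,0,0,2.634,3.352,0,0,0,0,0,2.634,3.352,0,0,0,0,0,2.634,3.352,0,0,0,0,0,2.634,3.352,0,0,0,0,0,2.634,3.352,0,0,0,0])

```text
clock: 30.65
tool_pos: [0.531, -0.2156, 0.2106]
orientation: [179.9, 0.1, -60.0]
force: [1.6, -0.8, -0.7]
opening: 0.0533
gripper_force: 30.0
```

Call:
move_arm(moves=[0,2.634,3.352,0,0,0,0,0,2.634,3.352,0,0,0,0,0,0,0,0,0,0,0,0,0,0,4,0,0,0,0,0,0,3,0,0,0,0,0,0,1,0,0,0,0,0,0,0,0,0,0,0,0,0,0,0,0,0])

```text
clock: 31.45
tool_pos: [0.5018, -0.2936, 0.133]
orientation: [180.0, -0.0, -59.9]
force: [1.1, -0.4, -1.1]
opening: 0.0537
gripper_force: 30.0
```

```bash
python3 -c "
from h import *
go(.5007,-.2935,.058)
im,d=vision.snapshot('side'); save('pics/s3.png',im[60:240,230:400],4)"
```

```text
turn z rad 0.0000 then shift cm [-0.06  0.1   7.5 ] t 31.45 pos [ 0.5018 -0.2936  0.133 ] rpy [ 1.800e+02 -4.000e-02 -5.995e+01] j [-11.  17. -19.   0. -54.  41.]
```

View pics/s3.png

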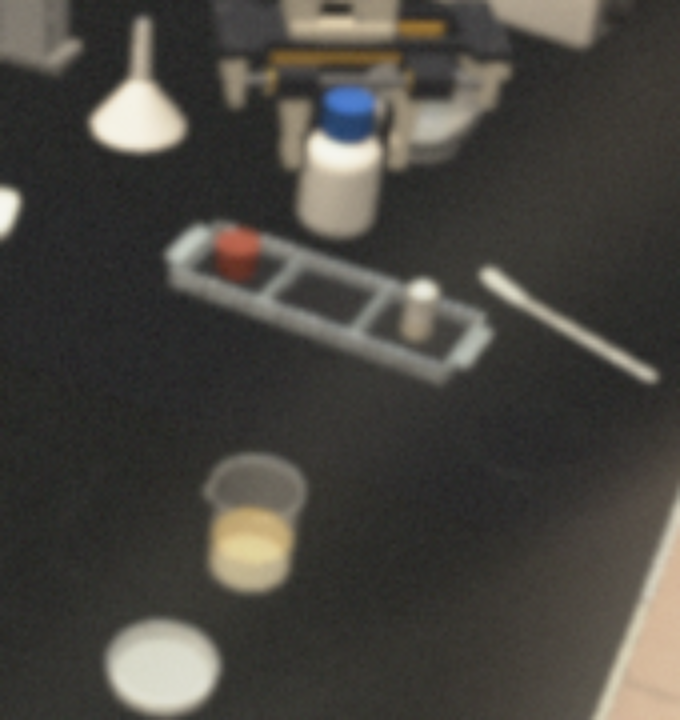

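The stopper (237,252) and vial (420,312) stand in the end compartments; the white bottle hangs upright over the middle one.

Call:
move_arm(moves=[0,-0.06,0.1,3,0,0,0,0,0,0,2.5,0,0,0,0,0,0,1.2,0,0,0,0,0,0,0.5,0,0,0,0,0,0,0.2,0,0,0,0,0,0,0,0,0,0])

```text
clock: 32.1
tool_pos: [0.5007, -0.2937, 0.0593]
orientation: [-179.9, -0.1, -60.0]
force: [0.0, 0.6, -0.9]
opening: 0.0534
gripper_force: 30.0
```

```bash
python3 -c "
from h import *
go(.5007,-.2935,.0578)"
```

```text
turn z rad 0.0000 then shift cm [-0.02 -0.01  0.15] t 32.1 pos [ 0.5007 -0.2937  0.0593] rpy [-1.7995e+02 -6.0000e-02 -5.9980e+01] j [-11.  22. -24.   0. -45.  41.]
```

Call:
move_arm(moves=[0,0,0,0.15,0,0,0,0,0,0,0,0,0,0,6.8,0,0,0,0,0,0,6.8,0,0,0,0,0,0,6.8,0,0,0,0,0,0,6.8,0,0,-2,0,0,0,6.8,0,0,-4,0,0,0,6.8,0,0,-4,0,0,0])

```text
clock: 32.9
tool_pos: [0.4993, -0.2934, 0.1574]
orientation: [179.9, 0.1, -60.0]
force: [1.2, -0.6, -0.2]
opening: 0.0678
gripper_force: 0.0
```

Call:
move_arm(moves=[6.8,0,0,-4,0,0,0,6.8,4,2.3,0,0,0,0,6.8,4,2.3,0,0,0,0,6.8,4,2.3,0,0,0,0,6.8,4,2.3,0,0,0,0,6.8,4,2.3,0,0,0,0,6.8,4,2.3,0,0,0,0,6.8,0,0,0,0,0,0])

```text
clock: 33.7
tool_pos: [0.4987, -0.5752, 0.1944]
orientation: [179.9, 0.1, -60.2]
force: [0.1, 0.3, -0.5]
opening: 0.0681
gripper_force: 0.0
```

Run:
```python
from m import *
im,d=vision.snapshot('top'); save('pics/t4.png',im)
C=cloud("top",d); T=dict(stop=(.5746,-.298,.031),white=(.5007,-.2935,.102),vial=(.427,-.289,.047),cruc=(.544,.274,.041),amber=(.472,.291,.086),tall=(.644,.0045,.12),petri=(.445,.0964,.015),beak=(.4373,-.0107,.07))
for n,(x,y,h) in T.items():
    s=(np.hypot(C[...,0]-x,C[...,1]-y)<.045)&(abs(C[...,2]-h)<.008); P=C[s]; print(n,len(P),(P.mean(0)-[x,y,h]).round(4) if len(P) else None)
print(ctrl.get_obs()["tool_pos"])
```

```text
stop 137 [-0.0005  0.0005 -0.0003]
white 161 [-0.0021  0.0016 -0.0013]
vial 55 [-0.0012  0.0015 -0.0015]
cruc 96 [ 0.      0.0044 -0.0022]
amber 105 [-0.0009 -0.0027 -0.0012]
tall 117 [-0.0002 -0.0001 -0.0012]
petri 465 [ 0.0001 -0.0001 -0.0007]
beak 109 [ 0.0003  0.0005 -0.0021]
[ 0.49911039 -0.57284612  0.19464392]
```

View pics/t4.png

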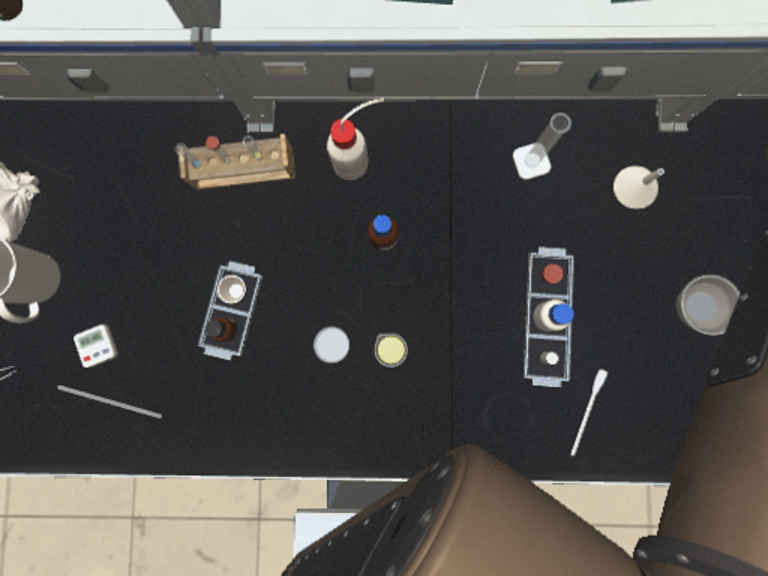

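All five stand in their compartments: crucible (232,290), amber (222,328), stopper (553,273), white (555,314) and vial (551,358). The bystanders are within 1 mm of their starts.

```bash
python3 -c "
from plant import ctrl
print(ctrl.close_job())"
```

```text
the job is handed in; nothing more can be done
None
```

Both kits are made up and the job is handed in: by the last camera check all five items stand upright within about 5 mm of their compartment centres, the three bystanders are within 1 mm of their starts, and it took about 34 s; the hand-in returned no verdict.

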